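Index the lens table one hole to bring the orange lens under the loupe

ROBOT

A 6-joint arm with a two-finger parallel gripper is mounted at the origin on a cart in front of the work surface, level with it; the furniture and walls round the work are solid. World frame = base frame: x ahead of the robot, y to its left, z up, the work surface at z = 0. Lengths are in m, angles in degrees, forces in N, time in s.
With the tool pointing down it reaches from about 0.375 to 0.9 m from the base axis. Payload 3.1 kg.
Tool frame: the origin (TCP) lies on the centre line of the jaws, within the pads' length; the fingertips stand finger_overhang ahead of it and the grasp point (between the pads) lies 5 mm behind it (finger_overhang is the distance from the TCP to the fingertips, in m); z points along the fingers, y is the line along which they close (so a half turn about z gives the same grasp; the last joint's range is limited). The gripper opens to 87 mm and grips with 3 to 60 N. Pads are 19 mm wide; open, the fingers measure 117 mm over their backs; the gripper's body (75 mm by 190 mm) begins 51 mm behind the grasp point.
Start: joints at [53.199, 30.224, 82.088, -0, 67.689, -10.227], TCP at [0.28, 0.559, 0.237] pointing down, gripper open.
Joint ranges: [-176.69, 176.69], [-43.24, 126.21], [12.49, 139.97], [-82, 262], [0, 151.66], [-163.58, 163.58]. Speed limits (degrees/s): [159.86, 159.86, 180, 180, 180, 180].

INTERFACE

Orientations are given as a 3x3 rotation matrix whose columns are the frame's x, y, z axes.
In Python, from rig import read_state, capture, calibration, hand_in, finger_overhang gives the robot as it stands.
- The arm moves only by the tool send_rows, never from a script. Its argument "plan" is a list of rows, each a list of 5 numbers: the closure in counts, from 0 (fully open) to 255 (shut), then the shift along the tool's x, y, z in m, then the turn about the tool's z in rad. A call has 1 to 20 rows; each row shifts and turns the commanded pose from where the row before left it, along the tool's axes as they then stand; what a row does not reach is not made up. A row lasts 1/12 s, in which the tool goes at most 41.7 mm and 7.16 degrees, less where a joint would pass 70% of its speed; a pose out of reach is approached as far as the arm can. A call is refused whole if a number of a shift passes 0.0417 or a number of a turn 0.125, either way. A call with a gripper value outside its range is refused whole. The fingers move at their own pace and stop on an object; the grip force is fixed at half the most. Time passes only in rows, so rows that do not move let the fingers close. It gives the time, the measured TCP pose, the force, the opening and the grip force at its end, in the units of the state.
- read_state(): the state, without advancing time (a new reading comes with each control period).
- capture(name): name is "scene" or "side" or "wrist"; returns (picture, depth): 400x640x3 uint8, blue, green, red; 400x640 float32, m along the optical axis (not along the pixel's ray), 0 where there is no reading.
- calibration(name): a dict with "fx", "fy", "cx", "cy" (pixels), "xyz" and "rotation" of the camera in the world. Camera axes: x right, y down, z forward; pixel columns grow to the right and rows downward; lengths in m; the calibration is good to about 2 mm. A picture is of the moment at which its call begins: read the wrist's pose just before it. calibration takes no time and is no camera call; for the wrist camera it gives the pose at the moment of the call.
- hand_in(): hands the job in; it is judged then, once.
The state is a dict: "time_s": time; "joint_positions": joint angles; "qvel": joint speeds; "tau": joint torques, N m; "position": TCP position; "tcp_rot": TCP orientation; "force": force on the tool from outside, world axes, zero at the start; "moment": the same for the moment, N m; "opening": opening from 0.0 (shut) to 1.0 (fully open); "grasp_force": force on a finger pad.
Only numpy, scipy, OpenCV 4.12 (cv2) and the standard library are available. Lean on these libraries where they do the work, as an engineer would, in place of code of your own. Each camera call takes 0.05 s, during which the arm holds its last target. There are 200 camera calls.

TASK

Index the lens table by one hole so that the orange lens stops under the loupe: with a fingertip press the black plunger button inside the yellow ring all the way in, push the ring straight round towards the side that brings the orange lens under the loupe (never the other way), and let the plunger spring fully back up into the next hole of the index plate. Do not touch the lenses or the loupe and its stand, keep the lenses lying in their nests, do not force the table, and leave the things lying on the worktop where they are.

Things in the scene. Friction and masses are not known exactly. Their poses are not given: they have to be found in the camera images.
- indexer: Fixed lens indexing table. Origin on the worktop under the turning axis; +x points to the loupe, the plunger starts on the -x side. Foot plate x -125 to 175, y +-123 mm. Aluminium table 260 mm across, 35 mm high, with five black lens nests 88 mm from the axis every 60 deg (75 mm across, lip 41 mm high). Fixed index plate with six holes over the middle, 106 mm across, up to 76 mm high
- table_axis (a point): Point on the table's vertical turning axis, at the top face of the index plate, 68 mm above the worktop
- under_loupe (a point): Point on the loupe's axis, 88 mm from the table axis, at the height of the nests' floor (37 mm)
- button_top (a point): Centre of the top of the black plunger button: 45 mm across, 100 mm from the table axis, 67 mm above the worktop at rest, 8 mm below the top of the ring around it; it moves with plunger and table. The plunger's brass pin, 42 mm from the axis, stands up through a hole of the index plate and shows there
- ring_top (a point): Centre of the yellow ring round the button, level with its upper edge, 75 mm above the worktop. The ring is part of the turning table: 49 mm inside, 60 mm outside diameter, wall from 58 to 75 mm height. Closed fingertips go in and can push its wall from inside
- plunger (a joint): Plunger travel in m: 0 = up, pin home in a hole; 0.012 = fully in, at its stop; the pin is clear of the hole from about 0.009. Spring 3.5 N at first, 7.5 N fully in. Let go between holes, the pin slides under the plate (travel about 0.009) and springs up by itself at the next hole, which stops and locks the table (play 0.7 degrees)
- table (a joint): Table angle in rad, 0 at the start hole, growing anticlockwise seen from above; the holes are every 1.047 rad (60 degrees), end stops at +-1.6. Turns with light friction (1 to 2 N at the ring) and stays where it is left; it is locked while the pin is in a hole
- lens_orange: Loose uncut lens, orange, 51 mm across, 8 mm thick, origin at the centre of its underside; it lies in one of the two nests next to the loupe station, to the left or to the right, 60 degrees from it about the table axis
- lens_teal: Loose uncut lens, teal, 66 mm across, 9 mm thick, in the other nest next to the loupe station; origin at the centre of its underside
- lens_teal_done: Loose teal lens like the other, which lies under the loupe at the start; origin at the centre of its underside
- loupe_stand: The loupe's stand with the loupe, fixed to the indexer, origin as the indexer's: the loupe, 35 mm across, from 88 to 120 mm height, is held over the far nest by an arm from a post at x = +155 mm, 145 mm high
- lens_clock: Loose round lens gauge lying beside the table on the left, 61 x 43 x 13 mm, origin at its underside; to be left alone
- screw_jar: Loose small jar with a blue lid on the left of the table, 42 mm across, 30 mm high; to be left alone
- tweezers: Loose tweezers on the right of the table, 121 mm long, 10 mm high; to be left alone
- marker: Loose white marker pen with black cap on the right of the table, 135 mm long, 16 mm high; to be left alone
Things that resemble listed ones, but are neither listed nor needed, are in the scene too. Leave any blue look-alike of the lens_teal alone.

How it is judged:
By the outcome, as a careful person would: the job done as asked, in the order asked, and still so for the second after the job is handed in, with the robot touching nothing.
It also fails if it takes over 40 s, if anything falls off the work surface, if the arm or the gripper's body presses on something with over 40 N, if the wrist force passes 120 N, or if a joint passes its speed limit or range.

## Working session

There is one attempt and no reset: what is moved stays moved. The work goes in short steps, Python scripts to look and compute and a tool call to move; the robot and the scene stay as the last step left them, time stands still between calls to the robot, and variables do not carry over. Pictures are saved under pics/ and viewed, at most 10 in all, crops included, and the job is handed in when it is done.

Besides the shell and the picture viewer there is one more tool, called after "Call:" as name([rows], argument=value, ...), one row to a line, values as JSON. send_rows: Moves the arm, as the interface text tells. Its arguments: {"type":"object","properties":{"plan":{"type":"array","items":{"type":"array","items":{"type":"number"}}}},"required":["plan"]}

```bash
ls; mkdir -p pics; python3 - <<'E'
from rig import *
import cv2,numpy as np
s=read_state();print(s, finger_overhang)
for n in("scene","side"):
    p,d=capture(n);cv2.imwrite(f"pics/{n}0.png",p);np.save(f"{n}0.npy",d);print(n,calibration(n))
E
```

```text
pics
{'time_s': 0.0, 'joint_positions': array([ 5.31971028e+01,  3.02797481e+01,  8.21593429e+01, -1.27298452e-03,
        6.76888743e+01, -1.02270767e+01]), 'qvel': array([-0.04751815,  0.02971708, -0.09468872, -0.02405599,  0.09616456,
       -0.02435494]), 'tau': array([ 5.14809071e-04, -4.40039599e+01, -1.76592153e+01,  6.32181438e-02,
        5.81989659e-02, -1.64317989e-04]), 'position': array([0.27914552, 0.55838121, 0.23554681]), 'tcp_rot': array([[-8.94346652e-01,  4.47372685e-01, -1.32150037e-03],
       [ 4.47374478e-01,  8.94344919e-01, -1.80061075e-03],
       [ 3.76333078e-04, -2.20157574e-03, -9.99997506e-01]]), 'force': array([0.1125305 , 0.39812169, 0.0607959 ]), 'moment': array([ 0.01844105,  0.00265729, -0.0183907 ]), 'grasp_force': 0.0, 'opening': 1.0004374166257775} 0.014
scene {'fx': 517.1461391828051, 'fy': 517.1461391828051, 'cx': 316.7644546623801, 'cy': 198.59124818426045, 'xyz': array([0.13106215, 0.5353527 , 1.08500358]), 'rotation': array([[-0.81160995, -0.46330518,  0.35586177],
       [-0.58419834,  0.64234343, -0.49609195],
       [ 0.0012565 , -0.61052702, -0.79199443]])}
side {'fx': 409.4708651528573, 'fy': 409.4708651528573, 'cx': 312.9027307292274, 'cy': 192.8957034160386, 'xyz': array([ 0.57704459, -0.94822296,  0.70387514]), 'rotation': array([[ 9.99973341e-01, -8.51790853e-04,  7.25200623e-03],
       [-6.29433178e-03, -6.03972581e-01,  7.96980240e-01],
       [ 3.70115244e-03, -7.97004640e-01, -6.03961841e-01]])}
```

View pics/scene0.png

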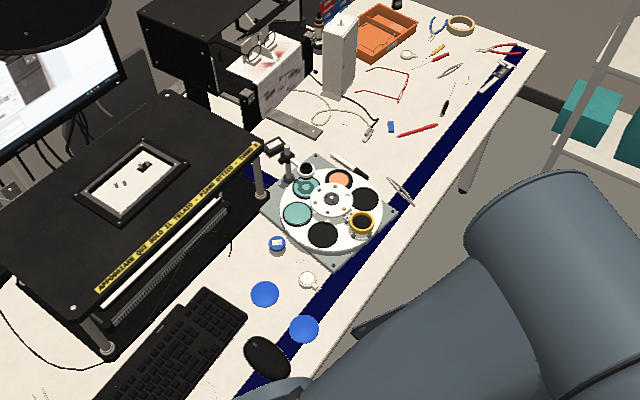

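View pics/side0.png

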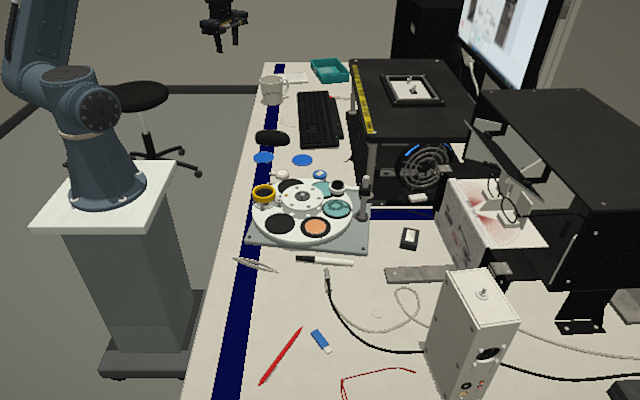

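The ring with its black button is at scene (361,222) and side (264,193). The orange lens is at scene (339,179) and side (316,227), to the right of the loupe (scene (305,170)). Teal lenses are at (297,214) and under the loupe at (305,188). The table must therefore turn anticlockwise, with the ring moving towards -y first.

Things that could be mistaken for the button are the empty black nests at (365,199) and (322,235), the mouse at (268,357) and the blue discs at (265,294) and (304,328). The button is the one inside the yellow ring at (361,222).

```bash
cat > h.py <<'E'
from rig import *
import cv2,numpy as np
from scipy.optimize import least_squares
def cloud(p,d,c):
    v,u=np.mgrid[:400,:640]
    P=np.stack([(u-c['cx'])*d/c['fx'],(v-c['cy'])*d/c['fy'],d],-1)
    return P@c['rotation'].T+c['xyz']
def circ(q):
    r=least_squares(lambda a:np.hypot(q[:,0]-a[0],q[:,1]-a[1])-a[2],[*q.mean(0)[:2],.03],loss='soft_l1',f_scale=.001)
    return r.x
E
python3 - <<'E'
from h import *
for n,roi in(("scene",(150,280,250,420)),("side",(170,260,235,390))):
    p=cv2.imread(f"pics/{n}0.png");d=np.load(f"{n}0.npy");W=cloud(p,d,calibration(n))
    m=np.zeros((400,640),bool);m[roi[0]:roi[1],roi[2]:roi[3]]=1;m&=d>0
    h=cv2.cvtColor(p,cv2.COLOR_BGR2HSV)
    y=m&(h[...,0]>18)&(h[...,0]<32)&(h[...,1]>130)&(h[...,2]>80)
    q=W[y];print(n,"yellow",len(q),np.percentile(q,[2,50,98],axis=0).round(3).tolist())
    t=q[q[:,2]>.071];print(" ring top fit",len(t),circ(t).round(4))
    o=m&(h[...,0]<16)&(h[...,1]>100)&(h[...,2]>120);q=W[o];print(" orange",len(q),np.median(q,0).round(4))
    w=m&(W[...,2]>.027)&(W[...,2]<.039)&(h[...,1]<40)&(h[...,2]>150);q=W[w]
    pl=m&(W[...,2]>.064)&(W[...,2]<.08)&(h[...,1]<40)&(h[...,2]>120);q2=W[pl]
    print(" plate",len(q2),circ(q2[np.ones(len(q2),bool)]).round(4),np.median(q2,0).round(4))
    v,u=np.nonzero(w); hull=cv2.convexHull(W[w][:,:2].astype(np.float32))[:,0];print(" table",circ(hull).round(4),len(hull))
p=cv2.imread("pics/scene0.png")[140:280,240:420]
cv2.imwrite("pics/crop.png",cv2.resize(p,None,fx=4,fy=4,interpolation=cv2.INTER_CUBIC))
E
```

```text
scene yellow 194 [[0.432, -0.132, 0.061], [0.459, -0.094, 0.073], [0.721, -0.03, 0.218]]
 ring top fit 125 [ 0.4598 -0.1052  0.027 ]
 orange 185 [ 0.5902 -0.2047  0.0445]
 plate 988 [ 0.5584 -0.1202  0.0399] [ 0.5575 -0.1172  0.0689]
 table [ 0.5654 -0.1168  0.1361] 36
side yellow 260 [[0.431, -0.139, 0.059], [0.459, -0.121, 0.071], [0.485, -0.082, 0.078]]
 ring top fit 132 [ 0.4573 -0.1108  0.0273]
 orange 238 [ 0.5891 -0.2092  0.0443]
 plate 780 [ 0.5564 -0.1246  0.0406] [ 0.5564 -0.1311  0.0691]
 table [ 0.5668 -0.1013  0.1523] 32
```

View pics/crop.png

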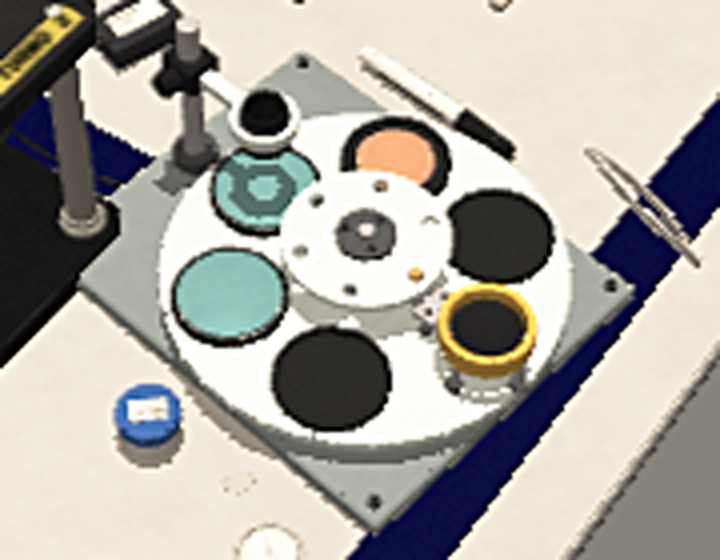

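The crop confirms it: the yellow ring with the black button is at crop (487,330) and the brass pin at (416,275). The orange lens at (395,160) lies to the right of the loupe station. Axis is about (0.557,-0.122) and ring about (0.4585,-0.108), so the table turns +60°. I'll move above the ring with the gripper shut.

Call:
send_rows([
  [255,-0.0115,-0.013,0,0],
  [255,-0.023,-0.026,0,0],
  [255,-0.023,-0.026,0,0],
  [255,-0.023,-0.026,0,0],
  [255,-0.023,-0.026,0,0],
  [255,-0.023,-0.026,0,0],
  [255,-0.023,-0.026,0,0],
  [255,-0.023,-0.026,0,0],
  [255,-0.023,-0.026,0,0],
  [255,-0.023,-0.026,0,0],
  [255,-0.023,-0.026,0,0],
  [255,-0.023,-0.026,0,0],
  [255,-0.023,-0.026,0,0],
  [255,-0.023,-0.026,0,0],
  [255,-0.023,-0.026,0,0],
  [255,-0.023,-0.026,0,0],
  [255,-0.023,-0.026,0,0],
  [255,-0.023,-0.026,0,0],
  [255,-0.023,-0.026,0,0],
  [255,-0.023,-0.026,0,0],
])

```text
time_s: 1.77
position: [0.4537, -0.0968, 0.2364]
tcp_rot: [[-0.894, 0.448, -0.0], [0.448, 0.894, 0.0], [0.001, 0.0, -1.0]]
force: [0.2, 0.2, -0.6]
opening: 0.004
grasp_force: 0.0
```

Call:
send_rows([
  [255,-0.012,-0.009,0,0],
  [255,0,0,0,0.12],
  [255,0,0,0,0.12],
  [255,0,0,0,0.12],
  [255,0,0,0,0.12],
  [255,0,0,0,0.12],
  [255,0,0,0,0.12],
  [255,0,0,0,0.12],
  [255,0,0,0,0.12],
  [255,0,0,0,0.12],
  [255,0,0,0,0.12],
  [255,0,0,0,0.12],
  [255,0,0,0,0.12],
  [255,0,0,0,0.12],
  [255,0,0,0,0.12],
  [255,0,0,0,0.12],
  [255,0,0,0,0.12],
  [255,0,0,0,0.12],
  [255,0,0,0,0.12],
  [255,0,0,0,0.12],
])

```text
time_s: 3.43
position: [0.4602, -0.1076, 0.2363]
tcp_rot: [[0.924, 0.382, -0.001], [0.382, -0.924, 0.001], [-0.001, -0.001, -1.0]]
force: [0.3, -0.3, 0.1]
opening: 0.003
grasp_force: 0.0
```

Call:
send_rows([
  [255,0,0,0,0.12],
  [255,0,0,0,0.12],
  [255,0,0,0,0.12],
  [255,0,0,0,0.12],
  [255,0,0,0,0.05],
  [255,0,0,0,0],
  [255,0,0,0,0],
])

```text
time_s: 4.02
position: [0.4603, -0.1079, 0.2363]
tcp_rot: [[0.992, -0.13, -0.001], [-0.13, -0.992, 0.001], [-0.001, -0.0, -1.0]]
force: [0.3, 0.5, 0.4]
opening: 0.006
grasp_force: 0.0
```

```bash
python3 - <<'E'
from h import *
s=read_state();c=calibration("wrist");p,d=capture("wrist");cv2.imwrite("pics/w1.png",p);np.save("w1.npy",d)
print(s['time_s'],s['position'],s['tcp_rot'].round(3).tolist(),s['opening'],s['joint_positions'].round(1),s['force'].round(2))
print(c['xyz'],c['rotation'].round(2).tolist())
W=cloud(p,d,c);h=cv2.cvtColor(p,cv2.COLOR_BGR2HSV);k=(d>0)
y=k&(h[...,0]>18)&(h[...,0]<32)&(h[...,1]>130)&(h[...,2]>80)&(W[...,2]<.085)
t=W[y];t=t[t[:,2]>.071];print("ring",len(t),circ(t).round(4),np.median(t,0))
pl=k&(W[...,2]>.064)&(W[...,2]<.08)&(h[...,1]<40)&(h[...,2]>120);q=W[pl];print("plate",len(q),circ(cv2.convexHull(q[:,:2].astype(np.float32))[:,0]).round(4))
E
```

```text
4.0167 [ 0.46033047 -0.10791411  0.23633239] [[0.992, -0.13, -0.001], [-0.13, -0.992, 0.001], [-0.001, -0.0, -1.0]] 0.005633920111471482 [-26.8  18.6 103.3   0.   58.2  70.7] [0.31 0.51 0.44]
[ 0.54028856 -0.11923559  0.38517217] [[-0.13, -0.95, -0.29], [-0.99, 0.13, 0.04], [0.0, 0.29, -0.96]]
ring 784 [ 0.4602 -0.1099  0.0268] [ 0.46039208 -0.1108648   0.07518991]
plate 7507 [ 0.5583 -0.1247  0.0529]
```

View pics/w1.png

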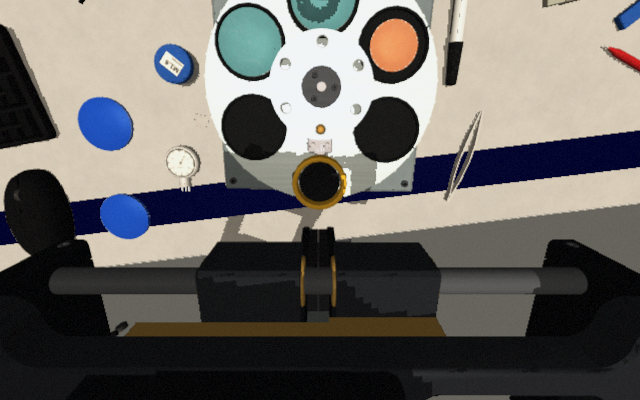

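The wrist picture shows the ring at (320,182), the closed fingertips at (319,240), and the orange lens at (393,45). The tool is within about 2 mm of the ring centre, with tool x pointing at the axis and tool y along the push direction. Descending.

Call:
send_rows([
  [255,0,0.002,0.01,0],
  [255,0,0,0.02,0],
  [255,0,0,0.02,0],
  [255,0,0,0.02,0],
  [255,0,0,0.02,0],
  [255,0,0,0.02,0],
  [255,0,0,0.02,0],
  [255,0,0,0.01,0],
  [255,0,0,0.005,0],
  [255,0,0,0.004,0],
  [255,0,0,0,0],
  [255,0,0,0,0],
])

```text
time_s: 5.07
position: [0.4607, -0.1106, 0.088]
tcp_rot: [[0.991, -0.131, 0.001], [-0.131, -0.991, -0.0], [0.001, 0.0, -1.0]]
force: [0.3, -0.0, 0.2]
opening: 0.001
grasp_force: 0.0
```

Call:
send_rows([
  [255,0,0,0.004,0],
  [255,0,0,0.003,0],
  [255,0,0,0.003,0],
  [255,0,0,0,0],
  [255,0,0,0,0],
])

```text
time_s: 5.48
position: [0.4609, -0.1108, 0.0779]
tcp_rot: [[0.991, -0.132, 0.001], [-0.132, -0.991, -0.001], [0.001, 0.0, -1.0]]
force: [0.6, -0.1, 4.9]
opening: 0.005
grasp_force: 2.3
```

Call:
send_rows([
  [255,0,0,0.003,0],
  [255,0,0,0.003,0],
  [255,0,0,0.002,0],
  [255,0,0,0,0],
  [255,0,0,0,0],
])

```text
time_s: 5.9
position: [0.4609, -0.1108, 0.0701]
tcp_rot: [[0.991, -0.132, 0.001], [-0.132, -0.991, -0.001], [0.001, 0.0, -1.0]]
force: [-0.1, -0.3, 8.1]
opening: 0.004
grasp_force: 3.7
```

Call:
send_rows([
  [255,0,0,0.001,0],
  [255,0,0,0.0007,0],
  [255,0,0,0,0],
  [255,0,0,0,0],
])

```text
time_s: 6.23
position: [0.4608, -0.1108, 0.0691]
tcp_rot: [[0.991, -0.132, 0.002], [-0.132, -0.991, -0.001], [0.002, 0.001, -1.0]]
force: [-1.1, 0.5, 13.7]
opening: 0.008
grasp_force: 6.5
```

The plunger is at its stop (force step to 13.7 N). Taking up the gap to the ring wall, then starting the arc.

Call:
send_rows([
  [255,0,0.003,0,0],
  [255,0,0.003,0,0],
  [255,0,0.003,0,0],
  [255,0,0.002,0,0],
  [255,0,0,0,0],
  [255,0,0,0,0],
])

```text
time_s: 6.73
position: [0.4599, -0.1222, 0.0692]
tcp_rot: [[0.991, -0.131, 0.003], [-0.131, -0.991, -0.002], [0.003, 0.001, -1.0]]
force: [-0.6, -0.4, 10.7]
opening: 0.005
grasp_force: 5.9
```

```bash
cat > look.py <<'E'
from h import *
import sys
s=read_state();c=calibration("wrist");p,d=capture("wrist");cv2.imwrite(f"pics/{sys.argv[1]}.png",p)
W=cloud(p,d,c);h=cv2.cvtColor(p,cv2.COLOR_BGR2HSV)
y=(d>0)&(h[...,0]>18)&(h[...,0]<32)&(h[...,1]>130)&(h[...,2]>80)&(W[...,2]<.085)&(W[...,2]>.071);t=W[y]
print("wrist ring",len(t),circ(t).round(4) if len(t)>50 else '')
for n,m in(("scene",(150,280,250,420)),("side",(170,260,235,390))):
    p,d=capture(n);W=cloud(p,d,calibration(n));h=cv2.cvtColor(p,cv2.COLOR_BGR2HSV);cv2.imwrite(f"pics/{sys.argv[1]}_{n}.png",p)
    k=np.zeros((400,640),bool);k[m[0]:m[1],m[2]:m[3]]=1;k&=d>0
    y=k&(h[...,0]>18)&(h[...,0]<32)&(h[...,1]>130)&(h[...,2]>80)&(W[...,2]<.085)&(W[...,2]>.071);t=W[y]
    o=W[k&(h[...,0]<16)&(h[...,1]>100)&(h[...,2]>120)&(W[...,2]<.06)]
    if len(t)>20:
        r=circ(t);print(n,"ring",len(t),r.round(4),"angle",np.degrees(np.arctan2(r[1]+.124,r[0]-.558))%360)
    if len(o)>20:
        r=np.median(o,0);print(n,"orange",len(o),r.round(4),"angle",np.degrees(np.arctan2(r[1]+.124,r[0]-.558)))
print(s['time_s'],s['position'],s['force'])
E
python3 look.py a
```

```text
wrist ring 1207 [ 0.4589 -0.1213  0.0273]
scene ring 63 [ 0.4568 -0.1164  0.026 ] angle 175.71807681363063
scene orange 166 [ 0.6029 -0.1999  0.0443] angle -59.390915084939934
side ring 64 [ 0.4563 -0.1221  0.027 ] angle 178.9517426837042
side orange 235 [ 0.5988 -0.2044  0.044 ] angle -63.11261559698037
6.7333 [ 0.4599171  -0.1221916   0.06915167] [-0.56846164 -0.43383239 10.74079779]
```

Friction at the button is already carrying the table, about +6.5° so far and in the right direction. Continuing the arc with the button held in.

Call:
send_rows([
  [255,0,0,0,-0.06],
  [255,0,0,0,-0.05],
  [255,0.0001,0.004,0,-0.04],
  [255,0.0001,0.004,0,-0.04],
  [255,0.0001,0.004,0,-0.04],
  [255,0.0001,0.004,0,-0.04],
  [255,0.0001,0.004,0,-0.04],
  [255,0.0001,0.004,0,-0.04],
  [255,0,0,0,0],
])

```text
time_s: 7.63
position: [0.4627, -0.1465, 0.0692]
tcp_rot: [[0.976, 0.218, 0.003], [0.218, -0.976, -0.002], [0.003, 0.003, -1.0]]
force: [0.1, -1.1, 11.0]
opening: 0.002
grasp_force: 5.6
```

```bash
python3 look.py b
```

```text
wrist ring 1204 [ 0.461  -0.146   0.0274]
scene orange 181 [ 0.6208 -0.1873  0.0443] angle -45.21308895348939
side ring 33 [ 0.4568 -0.1418  0.0326] angle 189.95752612650926
side orange 230 [ 0.6162 -0.1925  0.0443] angle -49.69057710763223
7.6333 [ 0.46267999 -0.14653892  0.06916483] [ 0.08556409 -1.05849131 11.01132759]
```

Call:
send_rows([
  [255,0.0001,0.004,0,-0.04],
  [255,0.0001,0.004,0,-0.04],
  [255,0.0001,0.004,0,-0.04],
  [255,0.0001,0.004,0,-0.04],
  [255,0.0001,0.004,0,-0.04],
  [255,0.0001,0.004,0,-0.04],
  [255,0.0001,0.004,0,-0.04],
  [255,0.0001,0.004,0,-0.04],
  [255,0.0001,0.004,0,-0.04],
  [255,0,0,0,0],
])

```text
time_s: 8.62
position: [0.4774, -0.1794, 0.0692]
tcp_rot: [[0.837, 0.547, 0.004], [0.547, -0.837, -0.003], [0.002, 0.005, -1.0]]
force: [2.3, -0.9, 8.2]
opening: 0.007
grasp_force: 4.6
```

```bash
python3 look.py c
```

```text
wrist ring 1213 [ 0.4754 -0.1798  0.0274]
scene orange 171 [ 0.6367 -0.1589  0.0447] angle -23.920627317426398
side ring 62 [ 0.4741 -0.1816  0.0274] angle 214.48601348148043
side orange 211 [ 0.6356 -0.1663  0.044 ] angle -28.626655954553517
8.6167 [ 0.47743702 -0.17944748  0.0692163 ] [ 2.32044331 -0.91380653  8.21102294]
```

Table at about +42°. Lifting the fingertip so the pin slides under the plate, then pushing on the ring wall only.

Call:
send_rows([
  [255,0,0,-0.004,0],
  [255,0,0,-0.004,0],
  [255,0,0,-0.006,0],
  [255,0,0.003,0,0],
  [255,0,0.003,0,0],
  [255,0,0.003,0,0],
  [255,0,0.003,0,0],
  [255,0,0.003,0,-0.03],
  [255,0,0.002,0,-0.02],
  [255,0,0,0,0],
])

```text
time_s: 9.6
position: [0.4842, -0.192, 0.0814]
tcp_rot: [[0.809, 0.588, -0.002], [0.588, -0.809, 0.001], [-0.0, -0.002, -1.0]]
force: [-0.2, 2.0, 0.7]
opening: 0.002
grasp_force: 0.8
```

```bash
python3 look.py d
```

```text
wrist ring 1298 [ 0.4776 -0.1818  0.0267]
scene ring 25 [ 0.4819 -0.1866  0.0374] angle 219.41830434449437
scene orange 176 [ 0.6379 -0.1551  0.0445] angle -21.25462563237051
side ring 79 [ 0.4751 -0.1838  0.0267] angle 215.8115473216395
side orange 208 [ 0.6368 -0.1638  0.0442] angle -26.81296098735574
9.6 [ 0.48420069 -0.19200436  0.081384  ] [-0.17960505  1.99976357  0.66384498]
```

Call:
send_rows([
  [255,0.0001,0.003,-0.001,-0.03],
  [255,0.0001,0.003,0,-0.03],
  [255,0.0001,0.003,0,-0.03],
  [255,0.0001,0.003,0,-0.03],
  [255,0.0001,0.003,0,-0.03],
  [255,0.0001,0.003,0,-0.03],
  [255,0.0001,0.003,0,-0.03],
  [255,0,0,0,0],
])

```text
time_s: 10.42
position: [0.5, -0.2086, 0.0829]
tcp_rot: [[0.669, 0.743, 0.002], [0.743, -0.669, -0.002], [0.0, 0.003, -1.0]]
force: [-0.9, 0.3, 0.0]
opening: 0.006
grasp_force: 0.0
```

```bash
python3 look.py e
```

```text
wrist ring 1348 [ 0.4944 -0.1999  0.0266]
scene ring 46 [ 0.4922 -0.1961  0.028 ] angle 227.62766395710776
scene orange 213 [ 0.6443 -0.1328  0.0441] angle -5.850822376758728
side ring 117 [ 0.4931 -0.2028  0.0269] angle 230.52400530274895
side orange 194 [ 0.6434 -0.1422  0.0442] angle -12.011830140076368
10.4167 [ 0.50002447 -0.2085574   0.08292317] [-0.85229038  0.25591955  0.01014035]
```

Call:
send_rows([
  [255,0,0.001,0,-0.01],
  [255,0,0.001,0,-0.01],
  [255,0,0,0,0],
  [255,0,0,0,0],
])

```text
time_s: 10.9
position: [0.5006, -0.2092, 0.0829]
tcp_rot: [[0.654, 0.756, 0.0], [0.756, -0.654, -0.0], [-0.0, 0.0, -1.0]]
force: [0.2, -0.2, -0.5]
opening: 0.003
grasp_force: 0.0
```

Call:
send_rows([
  [255,0,0.001,0,-0.01],
  [255,0,0,0,0],
  [255,0,0,0,0],
])

```text
time_s: 11.15
position: [0.5013, -0.2098, 0.0828]
tcp_rot: [[0.647, 0.763, 0.0], [0.763, -0.647, -0.0], [-0.0, 0.0, -1.0]]
force: [0.4, 0.2, -0.1]
opening: 0.006
grasp_force: 0.0
```

```bash
python3 look.py f; python3 -c "
import cv2
a=cv2.imread('pics/f.png')[0:260,150:550];cv2.imwrite('pics/fc.png',cv2.resize(a,None,fx=2,fy=2))"
```

```text
wrist ring 1360 [ 0.4955 -0.2008  0.0266]
scene ring 51 [ 0.4938 -0.1968  0.0274] angle 228.62187450215035
scene orange 213 [ 0.6443 -0.1329  0.0442] angle -5.871033713132865
side ring 112 [ 0.4932 -0.203   0.0269] angle 230.6218819505659
side orange 196 [ 0.6433 -0.1429  0.0442] angle -12.47840546001793
11.15 [ 0.50130242 -0.2097767   0.08284138] [ 0.3784484   0.20545842 -0.11547284]
```

View pics/fc.png

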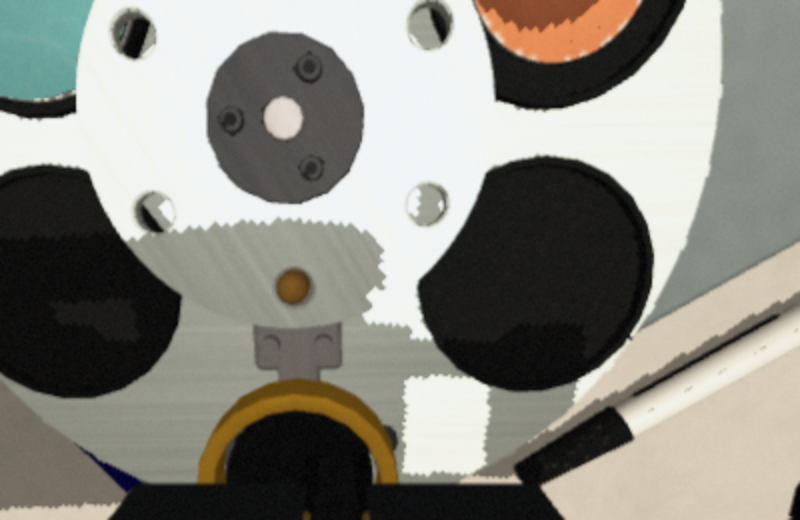

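The picture shows the brass pin filling a hole at (292,286), and the table has stopped moving while the finger force is about 0, so it looks locked. I'll step back from the wall, lift out, and check the button height.

Call:
send_rows([
  [255,0,-0.004,0,0],
  [255,0,-0.005,0,0],
  [255,0,0,-0.005,0],
  [255,0,0,-0.015,0],
  [255,0,0,-0.03,0],
  [255,0,0,-0.03,0],
  [255,0,0,-0.03,0],
  [255,0,0,-0.03,0],
  [255,-0.02,0,-0.01,0],
  [255,-0.02,0,0,0],
  [255,-0.02,0,0,0],
  [255,0,0,0,0],
])

```text
time_s: 12.3
position: [0.4539, -0.2515, 0.2337]
tcp_rot: [[0.648, 0.761, -0.0], [0.761, -0.648, -0.002], [-0.001, 0.001, -1.0]]
force: [0.2, 0.9, 0.1]
opening: 0.005
grasp_force: 0.0
```

```bash
python3 look.py g; python3 - <<'E'
from h import *
c=calibration("wrist");p,d=capture("wrist");W=cloud(p,d,c)
def near(x,y,r):
    m=(d>0)&(np.hypot(W[...,0]-x,W[...,1]-y)<r)&(W[...,2]<.1);return m.sum(),np.percentile(W[m][:,2],[10,50,90]).round(4)
print("button z",near(.4955,-.2008,.015))
a=np.radians(171.4+60);print("pin z",near(.5583+.042*np.cos(a),-.1247+.042*np.sin(a),.003),"plate",near(.5583+.045*np.cos(a+.5),-.1247+.045*np.sin(a+.5),.003))
cv2.imwrite("pics/g2.png",p)
E
```

```text
wrist ring 877 [ 0.4945 -0.2018  0.0267]
scene ring 120 [ 0.4949 -0.197   0.0272] angle 229.1802800118524
scene orange 215 [ 0.6439 -0.1333  0.0444] angle -6.161297113124752
side ring 162 [ 0.4933 -0.2027  0.0271] angle 230.57954875679036
side orange 197 [ 0.6431 -0.1428  0.0444] angle -12.432660913205718
12.3 [ 0.45391129 -0.25147586  0.23368616] [0.16354005 0.86666052 0.14130256]
button z (np.int64(668), array([0.066 , 0.067 , 0.0679]))
pin z (np.int64(33), array([0.0703, 0.0714, 0.0725])) plate (np.int64(32), array([0.0675, 0.0684, 0.0696]))
```

View pics/g.png

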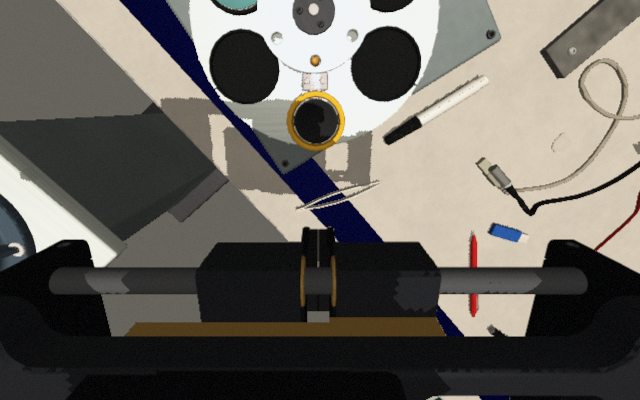

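View pics/g_side.png

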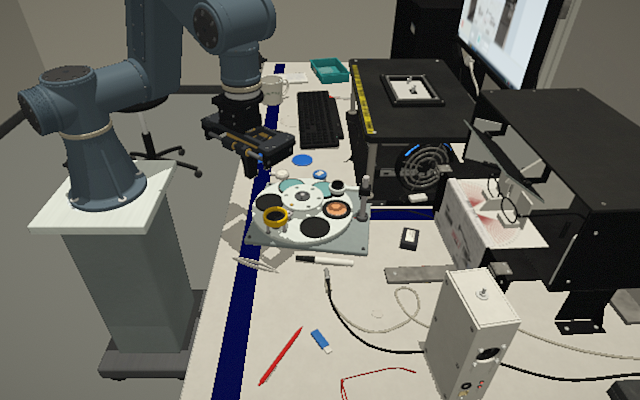

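The button is back at 67 mm with the pin standing above the plate. The ring is at (316,121) in the wrist picture. In the side picture the orange lens is under the loupe at (338,209), with the tweezers and marker where they were. The arm is clear of everything.

```bash
python3 -c "
from rig import *
print(hand_in())"
```

```text
the job is handed in; nothing more can be done
None
```

I turned the table one hole anticlockwise (+60°) and handed the job in at about 12 s: the orange lens is under the loupe, the plunger is fully back up in the next hole, and the arm is clear.

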